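# Pin the sliding fence with the long thumbscrew

## Task

Take the long thumbscrew from the wooden block and fasten the sliding fence with it: put it into the hole in the fence's foot, slide the fence along until that hole meets the hidden hole in the bar underneath, and push the thumbscrew down through both, fully home so that its collar sits on the fence's foot (it pushes in, no turning), then let go. Work gently, by feel, without forcing the thumbscrew against the fixture, and leave the short thumbscrew and the other things on the bench where they are.

Things in the scene. Friction and masses are not known exactly. Their poses are not given: they have to be found in the camera images.
- bed: Fixed aluminium bed of the fence fixture, 104 x 230 mm, 30 mm high, with two dark guide strips along it (tops 39.5 mm above the bench). Origin: centre of its underside, on the bench; y along its length, the way the fence slides; z up. A 31 mm wide slot along its middle holds a steel bar that does not budge.
- bar_top (a point): On the bed: mid-length on its middle line, at the height of the steel bar's top, 29 mm above the bench; axes as the bed's. The bar has one upright hole, 12 mm in diameter, chamfered, 28 mm deep, on the middle line (x = 0) but at an unmeasured place along it, y between -8 and +16 mm from this point; at first the fence's foot covers it, or all but its edge.
- fence (a joint): Position of the sliding fence along the bed's +y, 0 to 0.060 m. The hole in its foot lies on the bed's middle line at bed y = joint value - 0.030. It starts at 0 to 0.012, so the hole in the bar always lies 10 to 46 mm further on towards +y. The fence slides stiffly (about 1.5 N) and stays where it is left.
- fence_hole (a point): Centre of the mouth of the hole in the fence's foot, on the foot's top face, 44 mm above the bench; axes as the bed's. Hole 12 mm in diameter, chamfered, right through the 14 mm thick foot (72 x 100 mm). The fence's upright wall stands 28 mm from it towards +x, 39 mm high above the foot. A tip put in stops on the undrilled bar 15 mm below this point.
- long_screw: Long steel thumbscrew, loose, 68 mm overall, about 60 g. Origin: centre of its tip; z up its axis. From the tip: shank 10 mm in diameter, 40 mm long, the lowest 4 mm tapered to 7 mm; collar 17 mm in diameter, 6 mm high, its underside the seat; knurled round head 22 mm in diameter, 22 mm high. Starts upright, tip down, in the wooden block, its top 83 mm above the bench.
- long_screw_head (a point): On the long thumbscrew's axis, 54 mm above its tip and 14 mm above the underside of its collar: the middle of collar and head together (head from 8 mm below to 14 mm above this point). Fully home it stands 14 mm above fence_hole.
- short_screw_head (a point): The same point of the short thumbscrew (same head and collar, shank only 22 mm, top 65 mm above the bench), which stands in the other hole of the block. Not wanted; leave it.
- screw_block: Fixed wooden block 55 x 110 x 35 mm, origin at the centre of its underside, z up. Two upright holes 12 mm in diameter and 20 mm deep, 30 mm either side of its centre along its y axis, hold the two thumbscrews; which is where varies.
- stapler: Red and black stapler, 130 x 38 x 46 mm, bystander; origin under its centre.
- note_pad: Pad of yellow notes 76 x 77 x 14 mm, bystander; origin under its centre.
- pen_black: Black pen 138 mm long, bystander; origin under its centre.
- marker_blue: White marker with blue cap, 140 mm long, bystander; origin under its centre.
- wood_block: Dark wooden block 45 x 75 x 45 mm, bystander; origin under its centre.
- vial: Small upright grey bottle 25 mm in diameter, 78 mm high, bystander; origin under its centre.
Mind the look-alikes: they are no part of the job. What is shaped like the long_screw but green or orange is not meant.

How it is judged:
By the outcome, as a careful person would: the job done as asked, in the order asked, and still so for the second after the job is handed in, with the robot touching nothing.
It also fails if it takes over 51 s, if anything falls off the work surface, if the arm or the gripper's body presses on something with over 40 N, if the wrist force passes 120 N, or if a joint passes its speed limit or range.

## Robot

A 6-joint arm with a two-finger parallel gripper is mounted at the origin on a cart in front of the work surface, level with it; the furniture and walls round the work are solid. World frame = base frame: x ahead of the robot, y to its left, z up, the work surface at z = 0. Lengths are in m, angles in rad, forces in N, time in s.
With the tool pointing down it reaches from about 0.375 to 0.975 m from the base axis. Payload 3.8 kg.
Tool frame: the origin (TCP) lies between the finger pads; the fingertips stand 22 mm ahead of it and the grasp point (between the pads) lies 3 mm ahead of it; z points along the fingers, y is the direction in which the jaws open and shut (so a half turn about z gives the same grasp; the last joint's range is limited). The gripper opens to 85 mm and grips with 20 to 120 N. Pads are 22 mm wide; open, the fingers measure 114 mm over their backs; the gripper's body (76 mm by 85 mm) begins 54 mm behind the grasp point. The pads swing forward as they close: fully open they stand 13 mm farther back than shut.
Start: joints at [1.243, 0.264, 1.604, -0, 1.274, -0.037], TCP at [0.194, 0.647, 0.253] pointing down, gripper open.
Joint ranges: [-2.63, 2.63], [-0.94, 2.18], [0.31, 2.57], [-1.31, 4.45], [0, 2.66], [-2.55, 2.55]. Speed limits (rad/s): [2.57, 2.57, 3.14, 3.14, 3.14, 3.14].

## Interface

Orientations are given as a rotation vector (axis times angle).
In Python, from workcell import * gives the robot as it stands.
- The arm moves only by the tool step_arm, never from a script. Its argument "motion" is a list that holds one entry, the list of rows, each a list of 7 numbers: the finger opening in m, from 0 to 0.0854, then the shift along the world's x, y, z in m, then the turn, a rotation vector about the world's x, y, z in degrees. A call has exactly 8 rows; each row is the pose to reach, as a shift and turn from the pose measured when the call began; what a row does not reach only later rows make up. A row lasts 1/8 s, in which the tool goes at most 62.5 mm and 10.7 degrees, less where a joint would pass 70% of its speed; a pose out of reach is approached as far as the arm can. A call with a gripper value outside its range is refused whole. The fingers move at their own pace and stop on an object; "newtons" is the grip in N (left out, the last holds). Time passes only in rows, so rows that repeat a pose let the fingers close, or fill a call up. It gives the time, the measured TCP pose, the force and the opening at its end, in the units of the state.
- read_state(): the state, without advancing time (a new reading comes with each control period).
- read_camera(name): name is "scene" or "side" or "wrist"; returns (picture, depth): 420x560x3 uint8, blue, green, red; 420x560 float32, m along the optical axis (not along the pixel's ray), 0 where there is no reading.
- get_calibration(name): a dict with "K" (3x3 intrinsics, pixels), "world_from_camera" (4x4, takes a point from camera to world coordinates). Camera axes: x right, y down, z forward; pixel columns grow to the right and rows downward; lengths in m; the calibration is good to about 2 mm. A picture is of the moment at which its call begins: read the wrist's pose just before it. get_calibration takes no time and is no camera call; for the wrist camera it gives the pose at the moment of the call.
- finish_job(): hands the job in, once; it reports no verdict.
Trained networks look in the newest picture that a camera, given by its name, has taken for a name from the list of things; names that differ only in an ending like _2 or _b are one class to them, and where a whole thing is asked for, a point or a joint stands for the part that bears it (a point fixed in the world has none). Each returns a list of dicts, best first, with "score" (0 to 1); they miss things now and then, are a little off and sometimes report something else, mostly with a low value. They report only what shows in the picture. A call takes as long as a camera call. They do not tell look-alikes from the thing itself.
- spot_in(camera, thing): "xyz" ([x, y, z] in m, in the coordinates of the camera as it stood for that picture, good to about 4 mm: the middle of the surface that is visible of it).
- regions_of(camera, thing): "region" (420x560 bool, what is visible of it).
The state is a dict: "time": time; "q": joint angles; "joint_vel": joint speeds; "joint_torque": joint torques, N m; "tool_pos": TCP position; "tcp_rot": TCP orientation; "wrist_force": force on the tool from outside, world axes, zero at the start; "torque": the same for the moment, N m; "width": opening from 0.0 (shut) to 1.0 (fully open).
Only numpy, scipy, OpenCV 4.12 (cv2) and the standard library are available. Lean on these libraries where they do the work, as an engineer would, in place of code of your own. Each camera call takes 0.05 s, during which the arm holds its last target. There are 200 camera calls.

## Working session

There is one attempt and no reset: what is moved stays moved. The work goes in short steps, Python scripts to look and compute and a tool call to move; the robot and the scene stay as the last step left them, time stands still between calls to the robot, and variables do not carry over. Pictures are saved under pics/ and viewed, on a budget of 10 in all, crops included, one or two more only if the job needs it, and the job is handed in when it is done.

Besides the shell and the picture viewer there is one more tool, called after "Call:" in YAML: its name, and indented under it one key for each argument. step_arm: Moves the arm, as the interface text tells. Its arguments: {"type":"object","properties":{"motion":{"type":"array"},"newtons":{"type":"number"}},"required":["motion"]}

```bash
mkdir -p pics; cat > h.py <<'E'
from workcell import *
import numpy as np, cv2
def w(cam,p):
    T=get_calibration(cam)["world_from_camera"]; return (np.array(T)@np.r_[p,1])[:3]
def pix(cam,P):
    c=get_calibration(cam);T=np.linalg.inv(c["world_from_camera"]);p=(T@np.r_[P,1])[:3];q=np.array(c["K"])@p;return q[:2]/q[2]
def cloud(cam,d):
    c=get_calibration(cam);K=np.array(c["K"]);v,u=np.indices(d.shape)
    p=np.stack([(u-K[0,2])/K[0,0]*d,(v-K[1,2])/K[1,1]*d,d,np.ones_like(d)],-1)
    return (p@np.array(c["world_from_camera"]).T)[...,:3]
E
python3 - <<'E'
from h import *
s=read_state();print(s)
for c in("scene","side"):
    im,d=read_camera(c);cv2.imwrite(f"pics/{c}1.png",im);np.save(f"{c}.npy",d)
    for t in("long_screw","short_screw_head","fence_hole","screw_block","bed"):
        for r in spot_in(c,t)[:4]:
            P=w(c,r["xyz"]);print(c,t,round(r["score"],2),P.round(3),pix(c,P).round())
E
```

```text
{'time': 0.0, 'q': array([ 1.24312200e+00,  2.64762638e-01,  1.60540344e+00,  2.40957832e-05,
        1.27365215e+00, -3.69057778e-02]), 'joint_vel': array([-8.24339671e-05, -1.04760438e-04, -5.41691343e-04,  1.12495061e-04,
       -4.02393123e-05, -1.15469356e-04]), 'joint_torque': array([ 2.09431499e-03, -5.15112233e+01, -3.67317581e+01,  9.82926440e-05,
        1.29420016e-02,  1.05218166e-05]), 'tool_pos': array([0.19329396, 0.64602188, 0.25193965]), 'tcp_rot': array([-0.45507988, -3.10802474,  0.00343098]), 'wrist_force': array([-0.19377923, -0.07790182, -0.80422226]), 'torque': array([-0.00187378,  0.04307414,  0.01106303]), 'width': 0.9960149786339391}
scene long_screw 0.72 [0.557 0.1   0.049] [246. 207.]
scene long_screw 0.68 [ 0.598 -0.248  0.053] [379. 242.]
scene long_screw 0.61 [ 0.497 -0.255  0.076] [369. 265.]
scene long_screw 0.56 [ 0.484 -0.333  0.058] [399. 287.]
scene short_screw_head 0.56 [0.539 0.108 0.032] [240. 215.]
scene short_screw_head 0.52 [ 0.512 -0.198  0.065] [348. 255.]
scene fence_hole 0.78 [0.559 0.1   0.045] [246. 208.]
scene screw_block 0.85 [ 0.497 -0.225  0.039] [355. 271.]
scene screw_block 0.64 [ 0.513 -0.198  0.062] [348. 256.]
scene screw_block 0.22 [0.488 0.381 0.04 ] [143. 191.]
scene bed 0.83 [0.538 0.108 0.035] [240. 214.]
side long_screw 0.81 [ 0.487 -0.337  0.054] [246. 309.]
side long_screw 0.64 [ 0.6   -0.249  0.055] [305. 280.]
side long_screw 0.52 [ 0.426 -0.29   0.058] [217. 292.]
side long_screw 0.49 [ 0.743 -0.116  0.024] [365. 257.]
side short_screw_head 0.57 [0.384 0.19  0.014] [224. 201.]
side short_screw_head 0.44 [ 0.522 -0.2    0.061] [267. 264.]
side short_screw_head 0.36 [0.552 0.07  0.035] [282. 214.]
side fence_hole 0.62 [0.555 0.088 0.042] [284. 208.]
side screw_block 0.89 [ 0.52  -0.253  0.037] [266. 289.]
side screw_block 0.3 [0.556 0.09  0.045] [284. 207.]
side bed 0.67 [0.552 0.063 0.034] [283. 216.]
```

View pics/scene1.png

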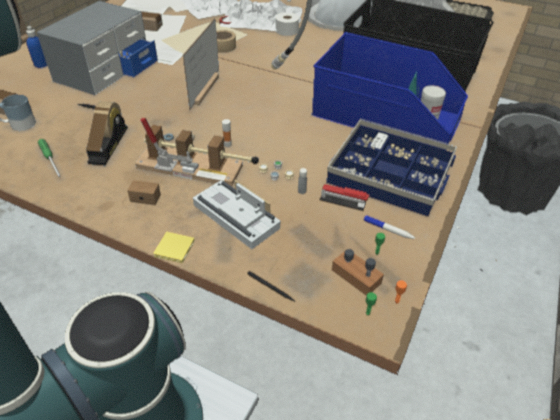

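View pics/side1.png

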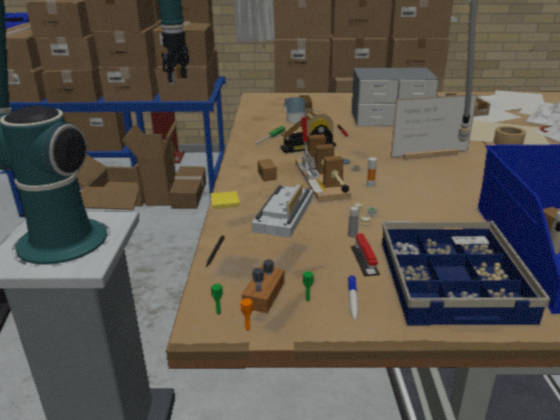

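The wanted screw is one of two dark ones in the block: scene (370,264) and (348,255). The look-alikes are green at (380,240) and (371,300), and orange at (401,290). In the side view the nearer dark one, at (258,275), stands higher. I'll check this from depth.

```bash
python3 - <<'E'
from h import *
for c in("scene","side"):
    d=np.load(c+".npy");X=cloud(c,d);im=cv2.imread(f"pics/{c}1.png")
    m=(abs(X[...,0]-.5)<.06)&(abs(X[...,1]+.225)<.08)&(X[...,2]>.045)&(X[...,2]<.1)
    n,l,st,ce=cv2.connectedComponentsWithStats(m.astype(np.uint8))
    for i in range(1,n):
        if st[i,4]>15:
            P=X[l==i];print(c,"head",ce[i].round(),st[i,4],np.median(P,0).round(3),P[:,2].max().round(3),im[l==i].mean(0).round())
    m=(abs(X[...,0]-.55)<.13)&(abs(X[...,1]-.09)<.15)&(X[...,2]>.02)&(X[...,2]<.035)
    P=X[m];print(c,"bed",cv2.minAreaRect(P[:,:2].astype(np.float32)))
    m=(abs(X[...,0]-.5)<.08)&(abs(X[...,1]+.225)<.09)&(X[...,2]>.028)&(X[...,2]<.04)
    P=X[m];print(c,"blk",cv2.minAreaRect(P[:,:2].astype(np.float32)))
c=get_calibration("wrist");s=read_state();print(np.array(c["K"]).round(),np.array(c["world_from_camera"]).round(3))
from scipy.spatial.transform import Rotation as R
print(R.from_rotvec(s["tcp_rot"]).as_matrix().round(3))
E
```

```text
scene head [348. 255.] 108 [ 0.516 -0.199  0.063] 0.069 [74. 76. 78.]
scene head [370. 265.] 134 [ 0.498 -0.255  0.08 ] 0.087 [75. 77. 79.]
scene bed ((0.5776325464248657, 0.13606728613376617), (0.25715145468711853, 0.1509820818901062), 73.39325714111328)
scene blk ((0.49881795048713684, -0.2455001175403595), (0.1617269665002823, 0.08362371474504471), 55.11957931518555)
side head [262. 272.] 311 [ 0.512 -0.254  0.066] 0.086 [55. 57. 58.]
side bed ((0.5785241723060608, 0.13408564031124115), (0.2651180326938629, 0.13469307124614716), 69.18521118164062)
side blk ((0.5004723072052002, -0.24505427479743958), (0.1661096215248108, 0.08366280794143677), 55.97077941894531)
[[371.   0. 282.]
 [  0. 371. 208.]
 [  0.   0.   1.]] [[ 0.287  0.919  0.272  0.124]
 [ 0.958 -0.275 -0.082  0.666]
 [-0.     0.284 -0.959  0.373]
 [ 0.     0.     0.     1.   ]]
[[-0.958  0.287  0.   ]
 [ 0.287  0.958  0.   ]
 [ 0.     0.    -1.   ]]
```

Call:
step_arm:
  motion:
    - [[0.085, 0.04, -0.05, 0.03, 0, 0, 0], [0.085, 0.07, -0.1, 0.06, 0, 0, 0], [0.085, 0.1, -0.15, 0.08, 0, 0, 0], [0.085, 0.13, -0.2, 0.08, 0, 0, 0], [0.085, 0.16, -0.25, 0.08, 0, 0, 0], [0.085, 0.18, -0.3, 0.08, 0, 0, 0], [0.085, 0.2, -0.35, 0.08, 0, 0, 0], [0.085, 0.22, -0.4, 0.08, 0, 0, 0]]

```text
time: 1.6
tool_pos: [0.414, 0.245, 0.3337]
tcp_rot: [0.455, 3.107, 0.001]
wrist_force: [0.8, -0.1, 0.5]
width: 0.997
```

The long screw's head is at about (0.50,-0.255), with its top at 0.086; the short one's top is at 0.069. Next, the fence from the wrist camera.

Call:
step_arm:
  motion:
    - [[0.085, 0.02, -0.045, 0, 0, 0, 0], [0.085, 0.04, -0.09, 0, 0, 0, 0], [0.085, 0.06, -0.13, 0, 0, 0, 0], [0.085, 0.08, -0.145, 0, 0, 0, 0], [0.085, 0.09, -0.145, 0, 0, 0, 0], [0.085, 0.09, -0.145, 0, 0, 0, 0], [0.085, 0.09, -0.145, 0, 0, 0, 0], [0.085, 0.09, -0.145, 0, 0, 0, 0]]

```text
time: 2.6
tool_pos: [0.5035, 0.101, 0.3337]
tcp_rot: [0.452, 3.108, 0.001]
wrist_force: [-0.6, 0.5, -0.1]
width: 0.997
```

```bash
python3 - <<'E'
from h import *
c="wrist";im,d=read_camera(c);cv2.imwrite("pics/w1.png",im);np.save("w1.npy",d)
X=cloud(c,d);np.save("w1X.npy",X);print(read_state()["tool_pos"])
for t in("bed","fence_hole","fence"):
    for r in spot_in(c,t)[:2]:
        P=w(c,r["xyz"]);print(t,round(r["score"],2),P.round(3),pix(c,P).round())
for lo,hi in((.041,.047),(.075,.09),(.024,.0325)):
    m=((X[...,2]>lo)&(X[...,2]<hi)).astype(np.uint8)
    n,l,st,ce=cv2.connectedComponentsWithStats(m)
    for i in range(1,n):
        if st[i,4]>300: print(lo,st[i,4],ce[i].round(),cv2.minAreaRect(X[l==i][:,:2].astype(np.float32)),np.median(X[l==i],0).round(3))
E
```

```text
[0.50352913 0.10079197 0.33375823]
bed 0.56 [0.552 0.13  0.039] [319. 198.]
fence_hole 0.64 [0.557 0.107 0.041] [302. 207.]
fence 0.76 [0.559 0.106 0.039] [301. 209.]
0.041 2244 [535.  89.] ((0.502117931842804, 0.3821524679660797), (0.04540416970849037, 0.062450964003801346), 16.779184341430664) [0.501 0.378 0.044]
0.041 4635 [301. 197.] ((0.5450048446655273, 0.11039263755083084), (0.10014177858829498, 0.06502944231033325), 73.17764282226562) [0.543 0.111 0.043]
0.041 357 [507. 222.] ((0.6404343843460083, 0.3351868987083435), (0.014182532206177711, 0.051628872752189636), 15.235091209411621) [0.64  0.327 0.044]
0.041 345 [185. 382.] ((0.7443826794624329, -0.10246960073709488), (0.01979215443134308, 0.05353987216949463), 7.697247505187988) [ 0.745 -0.109  0.044]
0.075 1330 [302. 241.] ((0.5812517404556274, 0.09935660660266876), (0.12884709239006042, 0.013316682539880276), 73.16444396972656) [0.58  0.099 0.081]
0.075 368 [476. 283.] ((0.695168137550354, 0.2656852900981903), (0.026411890983581543, 0.06042027845978737), 72.4166030883789) [0.675 0.268 0.083]
0.024 308 [516.  85.] ((0.4879525303840637, 0.37380746006965637), (0.03688763827085495, 0.08388234674930573), 48.512245178222656) [0.489 0.358 0.028]
0.024 7895 [334. 193.] ((0.5551355481147766, 0.13164746761322021), (0.2299540489912033, 0.10357917100191116), 73.23982238769531) [0.556 0.178 0.029]
0.024 347 [ 56. 237.] ((0.5025718212127686, -0.19835850596427917), (0.1047135591506958, 0.04802762344479561), 40.05229568481445) [ 0.505 -0.179  0.028]
```

View pics/w1.png

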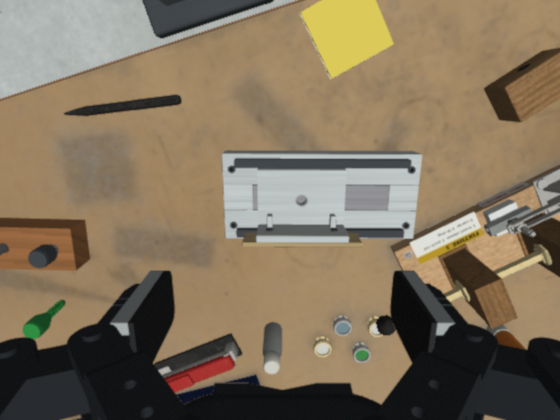

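The wrist view shows the bed square to the image, centred at (320,195). The foot hole is at (301,200), the wall is below it (the +x side), and the jaw axis is already along bed y. Next, compute the hole position and go to look at the block.

```bash
cat >> h.py <<'E'
def ray(c,uv,z,cal=None):
    cal=cal or get_calibration(c);T=np.array(cal["world_from_camera"]);r=T[:3,:3]@np.linalg.inv(np.array(cal["K"]))@np.r_[uv,1]
    return T[:3,3]+r*(z-T[2,3])/r[2]
BX=np.array([.9575,-.2885]);BY=np.array([.2885,.9575]);BC=np.array([.5551,.1316])
E
python3 - <<'E'
from h import *
im=cv2.imread("pics/w1.png");g=cv2.cvtColor(im,6)[190:211,290:314];print(g[::2,::1])
m=(g<130).astype(np.uint8);n,l,st,ce=cv2.connectedComponentsWithStats(m)
for i in range(1,n):
    if st[i,4]>20:
        uv=ce[i]+[290,190];P=ray("wrist",uv,.044);q=P[:2]-BC;print(st[i],uv,P,"bed xy",q@BX,q@BY)
E
```

```text
[[191 190 190 190 191 191 191 191 191 191 191 191 191 191 192 191 193 192
  192 192 191 192 193 193]
 [195 195 194 194 195 195 195 195 195 194 195 195 195 194 194 195 195 195
  195 194 194 194 194 194]
 [195 195 195 195 195 195 195 195 192 188 184 182 183 188 191 194 195 195
  195 195 195 195 195 195]
 [191 192 192 192 192 190 185 173 160 152 150 148 148 147 152 167 183 191
  193 193 193 193 193 193]
 [191 191 191 190 190 181 164 149 143 143 143 142 142 142 141 138 144 170
  189 192 192 192 192 192]
 [191 191 191 191 186 172 149 139 141 143 142 142 141 138 126 107 120 157
  183 190 192 192 192 193]
 [190 190 190 190 188 176 145 116 121 127 127 125 113  94  84 100 134 166
  187 190 192 192 192 192]
 [192 192 192 192 192 190 179 157 132 110  98  91  91  99 124 151 171 187
  193 194 195 195 194 195]
 [196 196 196 196 196 196 195 194 189 181 172 169 171 176 183 192 197 197
  197 198 198 198 198 198]
 [195 194 195 195 195 194 196 195 195 194 194 194 194 194 194 195 195 194
  195 194 195 195 195 195]
 [194 193 194 193 194 194 194 194 194 195 194 194 195 194 194 194 194 194
  195 195 195 194 195 195]]
[ 7  9 10  6 34] [302.         202.11764706] [0.55007976 0.10913178 0.044     ] bed xy 0.0016752039609639793 -0.022961654279750023
```

Call:
step_arm:
  motion:
    - [[0.085, -0.01, -0.055, -0.01, 0, 0, 0], [0.085, -0.02, -0.11, -0.02, 0, 0, 0], [0.085, -0.03, -0.165, -0.04, 0, 0, 0], [0.085, -0.04, -0.22, -0.06, 0, 0, 0], [0.085, -0.05, -0.275, -0.08, 0, 0, 0], [0.085, -0.055, -0.33, -0.08, 0, 0, 0], [0.085, -0.055, -0.33, -0.08, 0, 0, 0], [0.085, -0.055, -0.33, -0.08, 0, 0, 0]]

```text
time: 3.8
tool_pos: [0.4487, -0.2295, 0.2539]
tcp_rot: [0.455, 3.107, 0.002]
wrist_force: [0.5, 1.1, 0.1]
width: 0.997
```

```bash
python3 - <<'E'
from h import *
c="wrist";im,d=read_camera(c);cv2.imwrite("pics/w2.png",cv2.resize(im[40:320,100:460],None,fx=2,fy=2))
X=cloud(c,d);s=read_state();print(s["tool_pos"],s["wrist_force"])
for t in("long_screw_head","short_screw_head","screw_block"):
    for r in spot_in(c,t)[:3]:
        P=w(c,r["xyz"]);print(t,round(r["score"],2),P.round(3),pix(c,P).round())
B=(abs(X[...,0]-.51)<.07)&(abs(X[...,1]+.23)<.08)
for lo,hi in((.077,.09),(.06,.07),(.03,.04)):
    m=(B&(X[...,2]>lo)&(X[...,2]<hi)).astype(np.uint8)
    n,l,st,ce=cv2.connectedComponentsWithStats(m)
    for i in range(1,n):
        if st[i,4]>100:
            P=X[l==i];print(lo,st[i],ce[i].round(),cv2.minEnclosingCircle(P[:,:2].astype(np.float32)),cv2.minAreaRect(P[:,:2].astype(np.float32)),np.median(P,0).round(4))
E
```

```text
[ 0.44882702 -0.22893447  0.25392205] [-0.37055458  0.85778092  0.75382495]
long_screw_head 0.9 [ 0.6   -0.246  0.059] [311. 334.]
long_screw_head 0.78 [ 0.484 -0.33   0.062] [187. 253.]
long_screw_head 0.74 [ 0.421 -0.282  0.067] [212. 173.]
short_screw_head 0.66 [ 0.519 -0.199  0.064] [337. 250.]
screw_block 0.89 [ 0.504 -0.223  0.036] [305. 232.]
0.077 [261 247  27  26 527] [274. 259.] ((0.5050837397575378, -0.25385916233062744), 0.01176745630800724) ((0.5047365427017212, -0.25400713086128235), (0.022458715364336967, 0.021905988454818726), 73.61188507080078) [ 0.5038 -0.2533  0.0815]
0.06 [328 241  26  24 465] [341. 253.] ((0.523815929889679, -0.1968889683485031), 0.011801221407949924) ((0.5232526659965515, -0.19697709381580353), (0.021571125835180283, 0.023095477372407913), 8.621009826660156) [ 0.5226 -0.197   0.0635]
0.03 [ 250  212  115   57 4753] [305. 237.] ((0.5145471096038818, -0.225372314453125), 0.06124386563897133) ((0.5148318409919739, -0.22514642775058746), (0.11001510173082352, 0.05604835972189903), 72.01941680908203) [ 0.5085 -0.2252  0.0337]
```

View pics/w2.png

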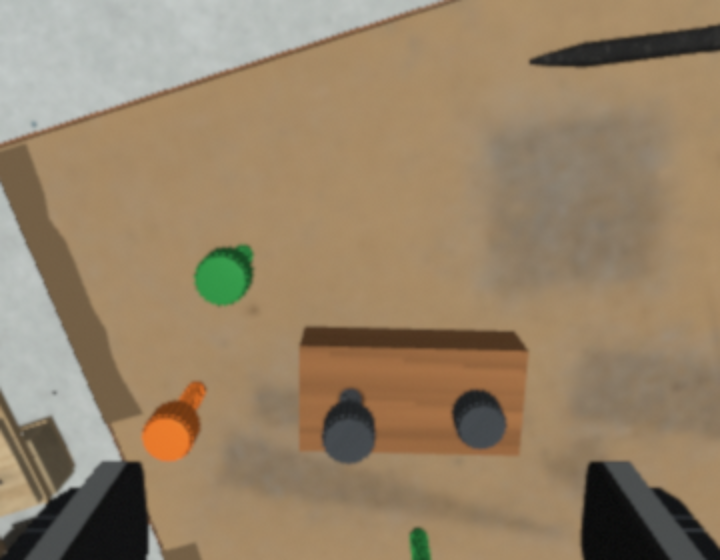

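The view shows the long screw's head at crop (349,432), the taller one with its shank visible, and the short one at (480,420). Green is at (223,275) and orange at (170,430), so the chosen screw is the dark one at (0.505,-0.254).

Call:
step_arm:
  motion:
    - [[0.045, 0.02, -0.01, -0.04, 0, 0, 0], [0.045, 0.04, -0.018, -0.08, 0, 0, 0], [0.045, 0.056, -0.025, -0.12, 0, 0, 0], [0.045, 0.056, -0.025, -0.13, 0, 0, 0], [0.045, 0.056, -0.025, -0.145, 0, 0, 0], [0.045, 0.056, -0.025, -0.16, 0, 0, 0], [0.045, 0.056, -0.025, -0.174, 0, 0, 0], [0.045, 0.056, -0.025, -0.174, 0, 0, 0]]
  newtons: 40

```text
time: 5.0
tool_pos: [0.504, -0.2529, 0.0789]
tcp_rot: [-0.451, -3.108, -0.003]
wrist_force: [-0.7, -0.4, 0.2]
width: 0.531
```

Call:
step_arm:
  motion:
    - [[0.015, 0, 0, 0, 0, 0, 0], [0.015, 0, 0, 0, 0, 0, 0], [0.015, 0, 0, 0, 0, 0, 0], [0.015, 0, 0, 0, 0, 0, 0], [0.015, 0, 0, 0, 0, 0, 0], [0.015, 0, 0, 0, 0, 0, 0], [0.015, 0, 0, 0, 0, 0, 0], [0.015, 0, 0, 0, 0, 0, 0]]
  newtons: 40

```text
time: 6.0
tool_pos: [0.5045, -0.2532, 0.0795]
tcp_rot: [0.451, 3.109, 0.002]
wrist_force: [-0.5, -0.1, 4.9]
width: 0.244
```

Call:
step_arm:
  motion:
    - [[0.015, 0, 0, 0.008, 0, 0, 0], [0.015, 0, 0, 0.018, 0, 0, 0], [0.015, 0, 0, 0.03, 0, 0, 0], [0.015, 0, 0, 0.06, 0, 0, 0], [0.015, 0, 0, 0.1, 0, 0, 0], [0.015, 0, 0.04, 0.11, 0, 0, 0], [0.015, 0.01, 0.09, 0.11, 0, 0, 0], [0.015, 0.015, 0.14, 0.11, 0, 0, 0]]

```text
time: 7.0
tool_pos: [0.5199, -0.1121, 0.1908]
tcp_rot: [0.452, 3.107, 0.002]
wrist_force: [-0.3, 0.4, -0.4]
width: 0.244
```

Call:
step_arm:
  motion:
    - [[0.015, 0.005, 0.05, 0, 0, 0, 0], [0.015, 0.01, 0.1, 0, 0, 0, 0], [0.015, 0.015, 0.14, 0, 0, 0, 0], [0.015, 0.015, 0.16, 0, 0, 0, 0], [0.015, 0.015, 0.16, 0, 0, 0, 0], [0.015, 0.015, 0.16, 0, 0, 0, 0], [0.015, 0.015, 0.16, 0, 0, 0, 0], [0.015, 0.015, 0.16, 0, 0, 0, 0]]

```text
time: 8.0
tool_pos: [0.5349, 0.0469, 0.1907]
tcp_rot: [0.455, 3.106, 0.002]
wrist_force: [-0.2, -0.0, -0.1]
width: 0.243
```

```bash
python3 - <<'E'
from h import *
c="wrist";im,d=read_camera(c);cal=get_calibration(c);s=read_state();print(s["tool_pos"],s["wrist_force"],s["width"])
cv2.imwrite("pics/w3.png",im);X=cloud(c,d);np.save("w3X.npy",X)
from scipy.spatial.transform import Rotation as R
Rt=R.from_rotvec(s["tcp_rot"]).as_matrix()
Y=(X-s["tool_pos"])@Rt  # tool frame
for lo,hi in((-.012,.0),(0,.01),(.01,.022),(.024,.035),(.035,.05),(.05,.07)):
    m=(abs(Y[...,0])<.03)&(abs(Y[...,1])<.02)&(Y[...,2]>lo)&(Y[...,2]<hi)&(d>0)
    if m.sum()>5:
        v,u=np.nonzero(m);print(lo,hi,m.sum(),"tool x",Y[m][:,0].min().round(4),Y[m][:,0].max().round(4),"y",Y[m][:,1].min().round(4),Y[m][:,1].max().round(4),"uv",u.min(),u.max(),v.min(),v.max())
print("tip exp px",pix(c,s["tool_pos"]+Rt@[0,0,.065]),pix(c,[.5484,.1092,.044]))
E
```

```text
[0.53486997 0.04710383 0.19069981] [ 0.33421464 -0.38549565 -0.78416523] 0.24411238954052514
-0.012 0.0 3613 tool x -0.0115 0.0119 y -0.0199 0.02 uv 228 344 277 351
0 0.01 1419 tool x -0.0112 0.0119 y -0.02 0.02 uv 230 341 266 329
0.01 0.022 916 tool x 0.0031 0.0116 y -0.0199 0.02 uv 234 337 257 283
0.024 0.035 51 tool x 0.0022 0.0076 y -0.0115 0.0034 uv 258 293 256 270
0.035 0.05 264 tool x -0.0018 0.0045 y -0.0065 0.0041 uv 271 293 244 262
0.05 0.07 164 tool x -0.0012 0.0044 y -0.0064 0.0039 uv 272 292 236 250
tip exp px [284.41260755 240.19110736] [369.40917482 193.08217928]
```

View pics/w3.png

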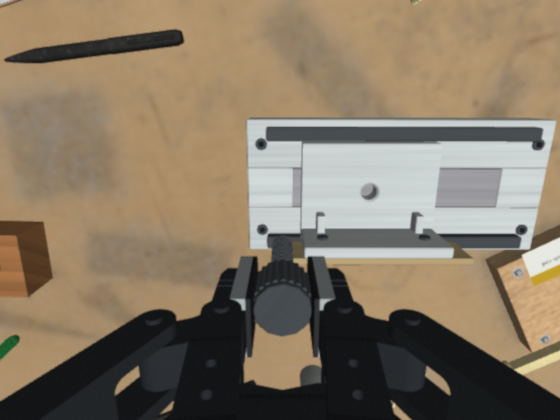

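The screw hangs upright in the jaws, with its tip at (282,240); the hole is at (369,191). I'll measure tip against hole in this same view so the calibration bias cancels.

```bash
python3 - <<'E'
from h import *
from scipy.spatial.transform import Rotation as R
im=cv2.imread("pics/w3.png");s=read_state();Rt=R.from_rotvec(s["tcp_rot"]).as_matrix()
g=cv2.cvtColor(im,6)[178:206,355:384];m=(g<175).astype(np.uint8)
n,l,st,ce=cv2.connectedComponentsWithStats(m);i=1+st[1:,4].argmax();print(st[i],ce[i])
u=355+st[i,0]+(st[i,2]-1)/2;v=178+st[i,1]+(st[i,3]-1)/2
H=ray("wrist",[u,v],.044);print("hole",u,v,H,"bed",(H[:2]-BC)@BX,(H[:2]-BC)@BY)
X=np.load("w3X.npy");Y=(X-s["tool_pos"])@Rt
b=cv2.cvtColor(im,6);print(b[240:252:3,266:300])
print("hole in tool",(H-s["tool_pos"])@Rt)
# foot edges again in this view
mm=((X[...,2]>.041)&(X[...,2]<.047)).astype(np.uint8);n,l,st,ce=cv2.connectedComponentsWithStats(mm);i=1+st[1:,4].argmax();print(cv2.minAreaRect(X[l==i][:,:2].astype(np.float32)),np.median(X[l==i],0))
E
```

```text
[  6   5  18  18 245] [14.45306122 13.57142857]
hole 369.5 191.5 [0.54724407 0.10953131 0.044     ] bed -0.0011552337841053738 -0.023397202872213935
[[168 104  74  76  77  77  76  69  59  55  56  58  62  62  58  58  62  62
   63  64  65  63  63  68  72  73  75  75  76  76  76  75  76  75]
 [176 119  77  77  78  77  68  61  66  63  55  55  56  59  60  61  60  61
   59  60  64  62  60  60  55  65  82  87  87  87  87  87  87  87]
 [188 146  88  79  79  75  67  60  57  54  54  58  63  64  62  61  61  64
   66  63  61  64  64  62  59  65  75  82  84  83  85  84  83  83]
 [163 162 160 158 157 132  85  62  60  61  60  62  61  58  56  58  59  58
   60  66  65  61  59  63  65  61  65  81  83  83  83  83  83  83]]
hole in tool [0.00630698 0.06315909 0.14677293]
((0.5450842380523682, 0.11058053374290466), (0.10038970410823822, 0.06476029008626938), 73.31055450439453) [0.54246152 0.11073754 0.04269002]
```

Call:
step_arm:
  motion:
    - [[0.015, 0.006, 0.03, 0, 0, 0, 0], [0.015, 0.012, 0.064, -0.01, 0, 0, 0], [0.015, 0.012, 0.064, -0.03, 0, 0, 0], [0.015, 0.012, 0.064, -0.05, 0, 0, 0], [0.015, 0.012, 0.064, -0.065, 0, 0, 0], [0.015, 0.012, 0.064, -0.07, 0, 0, 0], [0.015, 0.012, 0.064, -0.07, 0, 0, 0], [0.015, 0.012, 0.064, -0.07, 0, 0, 0]]

```text
time: 9.05
tool_pos: [0.5476, 0.1111, 0.1216]
tcp_rot: [0.454, 3.105, 0.002]
wrist_force: [0.0, -0.9, -0.1]
width: 0.239
```

```bash
python3 - <<'E'
from h import *
c="wrist";im,d=read_camera(c);s=read_state();print(s["tool_pos"],s["wrist_force"])
a=cv2.resize(im[180:300,200:360],None,fx=4,fy=4,interpolation=3);cv2.imwrite("pics/w4.png",a);cv2.imwrite("w4full.png",im)
sd,_=read_camera("side");cv2.imwrite("pics/s4.png",sd)
print(pix("wrist",s["tool_pos"]-[0,0,.065]),pix("wrist",[.5475,.1095,.044]))
E
```

```text
[0.54766014 0.11111171 0.12170825] [-1.33904537 -0.01704453 -0.09569312]
[284.17109702 240.05653548] [281.19026899 232.23324773]
```

View pics/w4.png

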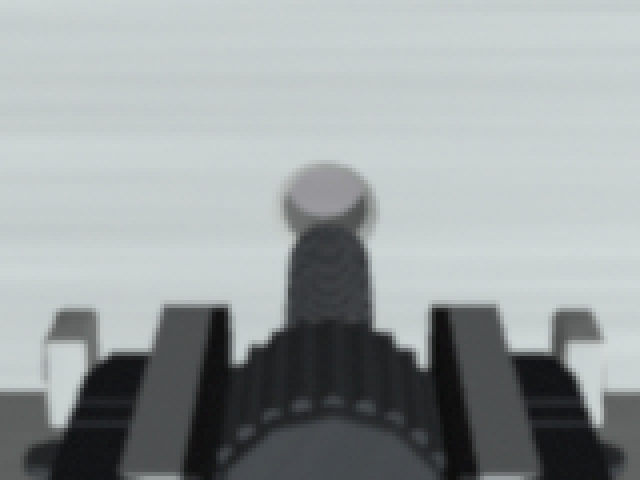

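```bash
python3 - <<'E'
from h import *
from scipy.spatial.transform import Rotation as R
c="wrist";s=read_state();Rt=R.from_rotvec(s["tcp_rot"]).as_matrix();p=s["tool_pos"]
g=cv2.cvtColor(cv2.imread("w4full.png"),6);print("col",g[214:242,280],g[214:242,284]);print("row225",g[225,264:302]);print("row242",g[242,264:302])
for a in(-.002,-.001,0,.001):
    print(a,[pix(c,p+Rt@[a+r,0,.065-h])[1].round(1) for r,h in((.0035,0),(.005,.004))])
for x in(-.002,-.001,0,.001):
    q=BC+BX*x+BY*-.0234
    P=lambda r,z:pix(c,np.r_[q-BX*r,z])[1].round(1)
    print("hole bedx",x,q,"far edges r6,r7:",P(.006,.044),P(.007,.044),"tool",((np.r_[q,.044]-p)@Rt).round(4))
E
```

```text
col [204 206 207 207 207 205 187 163 157 154 153 152 151 151 151 152 152 154
 154 143 119  92  72  62  59  55  58  61] [205 207 208 207 208 206 195 170 155 153 153 152 151 151 151 151 152 154
 151 129  96  83  72  60  59  60  61  62]
row225 [203 203 204 203 203 202 195 185 176 166 157 152 151 151 152 152 152 151
 152 151 152 151 151 151 150 149 153 172 194 203 204 204 204 205 205 205
 205 205]
row242 [209 209 209 210 210 210 210 206 171 100  63  60  61  58  55  58  60  63
  63  63  60  57  61  65  63  63  72 135 191 209 211 211 211 211 210 211
 212 211]
-0.002 [np.float64(237.6), np.float64(237.7)]
-0.001 [np.float64(235.8), np.float64(235.9)]
0 [np.float64(234.1), np.float64(234.1)]
0.001 [np.float64(232.3), np.float64(232.2)]
hole bedx -0.002 [0.5464341 0.1097715] far edges r6,r7: 220.3 218.6 tool [ 0.001  -0.0018  0.0776]
hole bedx -0.001 [0.5473916 0.109483 ] far edges r6,r7: 222.0 220.3 tool [-0.     -0.0018  0.0776]
hole bedx 0 [0.5483491 0.1091945] far edges r6,r7: 223.7 222.0 tool [-0.001  -0.0018  0.0776]
hole bedx 0.001 [0.5493066 0.108906 ] far edges r6,r7: 225.4 223.7 tool [-0.002  -0.0018  0.0777]
```

Tip and hole agree within about 0.5 mm. Descending gently into the foot.

Call:
step_arm:
  motion:
    - [[0.015, -0.0005, 0, -0.005, 0, 0, 0], [0.015, -0.0005, 0, -0.009, 0, 0, 0], [0.015, -0.0005, 0, -0.012, 0, 0, 0], [0.015, -0.0005, 0, -0.014, 0, 0, 0], [0.015, -0.0005, 0, -0.016, 0, 0, 0], [0.015, -0.0005, 0, -0.018, 0, 0, 0], [0.015, -0.0005, 0, -0.019, 0, 0, 0], [0.015, -0.0005, 0, -0.02, 0, 0, 0]]

```text
time: 10.15
tool_pos: [0.5471, 0.1111, 0.1017]
tcp_rot: [0.454, 3.105, 0.002]
wrist_force: [0.1, -0.1, -0.7]
width: 0.243
```

Call:
step_arm:
  motion:
    - [[0.015, 0, 0, -0.002, 0, 0, 0], [0.015, 0, 0, -0.004, 0, 0, 0], [0.015, 0, 0, -0.005, 0, 0, 0], [0.015, 0, 0, -0.006, 0, 0, 0], [0.015, 0, 0, -0.0065, 0, 0, 0], [0.015, 0, 0, -0.007, 0, 0, 0], [0.015, 0, 0, -0.0075, 0, 0, 0], [0.015, 0, 0, -0.0075, 0, 0, 0]]

```text
time: 11.15
tool_pos: [0.5471, 0.1111, 0.0941]
tcp_rot: [0.454, 3.105, 0.002]
wrist_force: [0.5, 0.1, -0.5]
width: 0.241
```

Call:
step_arm:
  motion:
    - [[0.015, 0, 0, -0.0005, 0, 0, 0], [0.015, 0, 0, -0.001, 0, 0, 0], [0.015, 0, 0, -0.001, 0, 0, 0], [0.015, 0, 0, -0.0015, 0, 0, 0], [0.015, 0, 0, -0.0015, 0, 0, 0], [0.015, 0, 0, -0.002, 0, 0, 0], [0.015, 0, 0, -0.002, 0, 0, 0], [0.015, 0, 0, -0.002, 0, 0, 0]]

```text
time: 12.15
tool_pos: [0.5477, 0.1111, 0.0934]
tcp_rot: [0.454, 3.103, 0.003]
wrist_force: [-1.6, -1.5, 8.6]
width: 0.243
```

Contact with the bar is at TCP z of about 0.0937, as expected. Slide the fence along bed y under light pressure; the hole must be 15–40 mm on.

Call:
step_arm:
  motion:
    - [[0.015, 0.0003, 0.001, 0, 0, 0, 0], [0.015, 0.0006, 0.002, 0, 0, 0, 0], [0.015, 0.0012, 0.004, 0, 0, 0, 0], [0.015, 0.0018, 0.006, 0, 0, 0, 0], [0.015, 0.0024, 0.008, 0, 0, 0, 0], [0.015, 0.003, 0.01, 0, 0, 0, 0], [0.015, 0.0036, 0.012, 0, 0, 0, 0], [0.015, 0.0036, 0.012, 0, 0, 0, 0]]

```text
time: 13.15
tool_pos: [0.5515, 0.1234, 0.0935]
tcp_rot: [0.454, 3.103, 0.003]
wrist_force: [-1.2, -2.8, 4.4]
width: 0.244
```

Call:
step_arm:
  motion:
    - [[0.015, 0.0003, 0.001, -0.0006, 0, 0, 0], [0.015, 0.0006, 0.002, -0.0006, 0, 0, 0], [0.015, 0.0009, 0.003, -0.0006, 0, 0, 0], [0.015, 0.0012, 0.004, -0.0006, 0, 0, 0], [0.015, 0.0015, 0.005, -0.0006, 0, 0, 0], [0.015, 0.0018, 0.006, -0.0006, 0, 0, 0], [0.015, 0.0021, 0.007, -0.0006, 0, 0, 0], [0.015, 0.0024, 0.008, -0.0006, 0, 0, 0]]

```text
time: 14.15
tool_pos: [0.554, 0.1309, 0.0934]
tcp_rot: [0.453, 3.103, 0.002]
wrist_force: [-3.4, -5.0, 8.6]
width: 0.243
```

Call:
step_arm:
  motion:
    - [[0.015, 0.0001, 0.001, -0.0005, 0, 0, 0], [0.015, 0.0003, 0.002, -0.0005, 0, 0, 0], [0.015, 0.0006, 0.003, -0.0005, 0, 0, 0], [0.015, 0.0009, 0.004, -0.0005, 0, 0, 0], [0.015, 0.0012, 0.005, -0.0005, 0, 0, 0], [0.015, 0.0015, 0.006, -0.0005, 0, 0, 0], [0.015, 0.0018, 0.007, -0.0005, 0, 0, 0], [0.015, 0.0021, 0.008, -0.0005, 0, 0, 0]]

```text
time: 15.15
tool_pos: [0.5558, 0.1391, 0.0923]
tcp_rot: [0.453, 3.104, 0.002]
wrist_force: [0.2, -0.7, -2.0]
width: 0.241
```

z dropped to 0.0923 with no load: the tip is over the bar hole. Lowering.

Call:
step_arm:
  motion:
    - [[0.015, 0, 0, -0.0005, 0, 0, 0], [0.015, 0, 0, -0.001, 0, 0, 0], [0.015, 0, 0, -0.0015, 0, 0, 0], [0.015, 0, 0, -0.002, 0, 0, 0], [0.015, 0, 0, -0.0025, 0, 0, 0], [0.015, 0, 0, -0.003, 0, 0, 0], [0.015, 0, 0, -0.0035, 0, 0, 0], [0.015, 0, 0, -0.004, 0, 0, 0]]

```text
time: 16.15
tool_pos: [0.5558, 0.1391, 0.0883]
tcp_rot: [0.453, 3.104, 0.002]
wrist_force: [0.2, 0.8, -0.6]
width: 0.239
```

Call:
step_arm:
  motion:
    - [[0.015, 0, 0, -0.0015, 0, 0, 0], [0.015, 0, 0, -0.003, 0, 0, 0], [0.015, 0, 0, -0.0045, 0, 0, 0], [0.015, 0, 0, -0.006, 0, 0, 0], [0.015, 0, 0, -0.0075, 0, 0, 0], [0.015, 0, 0, -0.009, 0, 0, 0], [0.015, 0, 0, -0.0105, 0, 0, 0], [0.015, 0, 0, -0.012, 0, 0, 0]]

```text
time: 17.15
tool_pos: [0.5558, 0.1391, 0.0762]
tcp_rot: [0.453, 3.104, 0.002]
wrist_force: [-0.5, -0.0, 0.7]
width: 0.244
```

Call:
step_arm:
  motion:
    - [[0.015, 0, 0, -0.0015, 0, 0, 0], [0.015, 0, 0, -0.003, 0, 0, 0], [0.015, 0, 0, -0.0045, 0, 0, 0], [0.015, 0, 0, -0.0055, 0, 0, 0], [0.015, 0, 0, -0.0065, 0, 0, 0], [0.015, 0, 0, -0.007, 0, 0, 0], [0.015, 0, 0, -0.0075, 0, 0, 0], [0.015, 0, 0, -0.008, 0, 0, 0]]

```text
time: 18.15
tool_pos: [0.5559, 0.1391, 0.0685]
tcp_rot: [0.453, 3.104, 0.002]
wrist_force: [-1.4, -0.9, 3.1]
width: 0.242
```

z and force (3 N) match the collar seating. Press lightly, then release.

Call:
step_arm:
  motion:
    - [[0.015, 0, 0, -0.0008, 0, 0, 0], [0.015, 0, 0, -0.0008, 0, 0, 0], [0.015, 0, 0, -0.0008, 0, 0, 0], [0.036, 0, 0, 0, 0, 0, 0], [0.036, 0, 0, 0, 0, 0, 0], [0.036, 0, 0, 0, 0, 0, 0], [0.036, 0, 0, 0, 0, 0, 0], [0.036, 0, 0, 0, 0, 0, 0]]

```text
time: 19.15
tool_pos: [0.5559, 0.1391, 0.0685]
tcp_rot: [0.453, 3.104, 0.002]
wrist_force: [0.3, 0.0, -0.3]
width: 0.423
```

Call:
step_arm:
  motion:
    - [[0.036, 0, 0, 0.005, 0, 0, 0], [0.036, 0, 0, 0.015, 0, 0, 0], [0.036, 0, 0, 0.03, 0, 0, 0], [0.036, 0, 0, 0.06, 0, 0, 0], [0.036, 0, 0, 0.1, 0, 0, 0], [0.036, -0.02, 0.0, 0.14, 0, 0, 0], [0.036, -0.04, 0.0, 0.16, 0, 0, 0], [0.036, -0.04, 0.0, 0.16, 0, 0, 0]]

```text
time: 20.15
tool_pos: [0.5167, 0.1395, 0.2321]
tcp_rot: [0.452, 3.098, 0.005]
wrist_force: [0.8, -0.4, 0.7]
width: 0.423
```

```bash
python3 - <<'E'
from h import *
c="wrist";im,d=read_camera(c);s=read_state();print(s["time"],s["tool_pos"],s["wrist_force"],s["width"])
cv2.imwrite("pics/w5.png",im);X=cloud(c,d)
m=(np.hypot(X[...,0]-.5558,X[...,1]-.1391)<.02)&(X[...,2]>.06)
P=X[m];print(len(P),np.median(P,0),cv2.minEnclosingCircle(P[:,:2].astype(np.float32)))
m=(np.hypot(X[...,0]-.53,X[...,1]-.147)<.008);print("foot z",np.median(X[m],0))
E
```

```text
20.2 [0.51647196 0.1393077  0.23038573] [ 1.07579244  0.34045855 -0.12826064] 0.42111108056918195
635 [0.55454962 0.13778099 0.06851756] ((0.5563504695892334, 0.1373632699251175), 0.012052702717483044)
foot z [0.52944288 0.15264266 0.20864944]
```

View pics/w5.png

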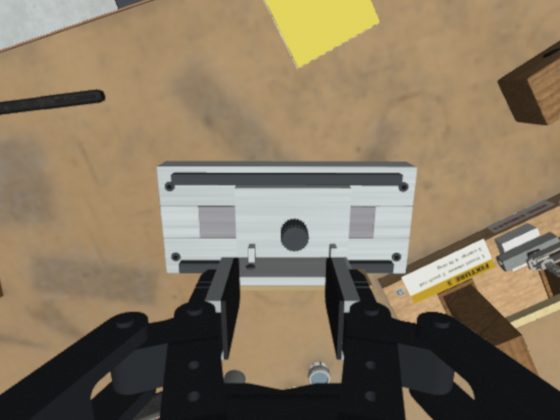

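The picture shows the head upright at (294,235) on the foot, gripper clear and the bed undisturbed. Its top is no higher than the seated height of 72 mm. Handing in.

```bash
python3 -c "
from h import *
print(finish_job())"
```

```text
the job is handed in; nothing more can be done
None
```

The long thumbscrew now holds the fence: it went through the foot and the bar underneath until its collar sat on the foot, and I let it go. I handed the job in at about 20 s of the 51 s allowed; no verdict came back.

- **Choosing the screw:** I took the dark screw in the block whose top stands about 83 mm above the bench. The short dark one and the green and orange look-alikes were left alone.
- **Finding the hole:** I put the tip into the foot's hole until it touched the bar at the expected depth. I then slid the fence about 28 mm under light pressure until the tip dropped into the bar's hole. The force readings at the end of each move stayed under about 11 N.
- **Seating:** The screw went down another 25 mm, which matches the expected distance, and stopped at 3 N.
- **Last checks:** After I backed off, the wrist picture showed the head upright on the foot with the gripper clear. Depth read the head at about 68.5 mm, which includes its sides and so reads low against the expected 72 mm top. That rules out a screw standing proud, but doesn't measure the seat exactly.
- **Failed or not done:** My depth check of the foot's height failed because it picked up the gripper finger, and I didn't repeat it. I didn't look again at the block and the short screw after the grasp.

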